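# Set up the tartlet forming tool on the sprung loading stage

### The arm

A 6-joint arm with a two-finger parallel gripper is mounted at the origin on the work surface. World frame = base frame: x ahead of the robot, y to its left, z up, the work surface at z = 0. Lengths are in mm, angles in rad, forces in N, time in s.
With the tool pointing down it reaches from about 325 to 875 mm from the base axis. Payload 4.4 kg.
Tool frame: the origin (TCP) lies on the centre line of the jaws, within the pads' length; the fingertips stand ahead of it and the grasp point (between the pads) lies 6 mm ahead of it (ctrl.tcp_to_tips is the z of the fingertips in the tool frame, in mm); z points along the fingers, y is the direction in which the jaws open and shut (so a half turn about z gives the same grasp; the last joint's range is limited). The gripper opens to 85 mm and grips with 20 to 120 N. Pads are 22 mm wide; open, the fingers measure 114 mm over their backs; the gripper's body (76 mm by 85 mm) begins 54 mm behind the grasp point. The pads swing forward as they close: fully open they stand 13 mm farther back than shut.
Start: joints at [1.091, 0.207, 1.542, -0, 1.393, -0.15], TCP at [186.226, 544.011, 256.282] pointing down, gripper open.
Joint ranges: [-2.73, 2.73], [-0.86, 2.22], [0.23, 2.46], [-1.11, 4.25], [0.08, 2.63], [-2.82, 2.82]. Speed limits (rad/s): [2.79, 2.79, 3.14, 3.14, 3.14, 3.14].

### API

Orientations are given as a 3x3 rotation matrix whose columns are the frame's x, y, z axes.
In Python, from plant import ctrl, sensors, optics gives the robot as it stands. Calls block until the motion is done:
- ctrl.move_ptp(position, orientation): joint-space move of the TCP to a pose.
- ctrl.move_l(position, rot=None, vel=150, threshold=None): straight line of the TCP; rot=None keeps the orientation; vel is the mean speed in mm/s. With threshold (N) it stops when the force on the tool has changed by that much, and returns True; else False.
- ctrl.set_joints(angles): joint-space move.
- ctrl.gripper_to(opening, force=None): finger opening in mm; force is the grip in N (None keeps the last); returns when the fingers have stopped.
- ctrl.hold(seconds).
- ctrl.solve_ik(position, orientation): joint angles nearest the present ones, or None.
- sensors.read_state(): the state.
- optics.grab_frame(name): name is "scene" or "top" or "wrist"; returns (picture, depth): 420x560x3 uint8, red, green, blue; 420x560 float32, mm along the optical axis (not along the pixel's ray), 0 where there is no reading.
- optics.camera_params(name): a dict with "mtx" (3x3 intrinsics, pixels), "k1" (the pictures are not rectified: a ray, as slopes to the right and down, at radius r is drawn at 1 + k1 r^2 times it, then the intrinsics apply), "R" (3x3) and "t" (3): a world point X has camera coordinates R X + t; the wrist camera has in their place "T_tool_cam" (4x4, takes a point from camera to tool coordinates, whose origin is the TCP and whose axes are the flange's). Camera axes: x right, y down, z forward; pixel columns grow to the right and rows downward; lengths in mm; the calibration is good to about 2 mm. A picture is of the moment at which its call begins: read the wrist's pose just before it. camera_params takes no time and is no camera call.
A pose or a line that the arm cannot do raises ctrl.MotionError and nothing moves.
- ctrl.finish_job(): hands the job in, once; it reports no verdict.
The state is a dict: "t": time; "q": joint angles; "qvel": joint speeds; "tau": joint torques, N m; "eef_pos": TCP position; "eef_rot": TCP orientation; "force": force on the tool from outside, world axes, zero at the start; "wrist_torque": the same for the moment, N m; "grip_width": finger opening in mm.
Only numpy, scipy, OpenCV 4.12 (cv2) and the standard library are available. Lean on these libraries where they do the work, as an engineer would, in place of code of your own. Each camera call takes 0.05 s, during which the arm holds its last target.

### The job

Build up the tartlet forming tool on the white pad of the sprung loading stage. First set the mould base on the pad, boss up, and push it straight down until the latch catches and the pad stays down; then put the hoop over the boss so that it stands on the base's flange, drop the plug into the hoop with its knob up, and last lay the thick collar over the knob so that it rests flat on the hoop's rim. Work in that order, and leave the whole stack seated and untouched, with the pad still latched down.

Things in the scene. Friction and masses are not known exactly. Their poses are not given: they have to be found in the camera images.
- mould_base: Mould base, white plastic, solid, about 0.16 kg: a round flange 60 mm in diameter and 10 mm thick with a round boss 40 mm in diameter on top of it, 16 mm high (26 mm in all). Stands on the table with the boss up. Origin at the centre of its underside, z up.
- hoop: Hoop, plain steel tube open at both ends, about 0.2 kg: outer diameter 60 mm, inner diameter 48 mm, 40 mm tall (the taller of the two steel rings). Stands upright on the table. Origin at the centre of its lower end, z up the tube; keep it this way up. In the finished stack it stands on the flange of the mould base, around the boss (4 mm play all round), its origin 10 mm above the base's origin.
- plug: Plug, aluminium, about 0.14 kg: a round body 40 mm in diameter and 20 mm high with a round knob 18 mm in diameter and 34 mm long standing on top (54 mm in all). Stands on the table with the knob up. Origin at the centre of its underside, z up. In the finished stack it stands inside the hoop (4 mm play all round) on top of the boss, its origin 26 mm above the base's origin; its body then ends 4 mm below the hoop's rim and the knob sticks out 30 mm above the rim.
- collar: Collar, thick flat steel ring, about 0.26 kg: outer diameter 60 mm, hole 28 mm in diameter, 18 mm thick (the lower of the two steel rings, with the small hole). Lies flat on the table. Origin at the centre of its lower face, z up; keep it this way up. In the finished stack it lies on the hoop's rim with the plug's knob through its hole (5 mm play all round), its origin 40 mm above the hoop's origin.
- stage: Sprung loading stage, fixed to the table: a round aluminium housing 112 mm in diameter and 36 mm high on a dark foot 124 mm in diameter, with a steel latch slide and its small black knob on one side, reaching 84 mm from the centre (on its +y side; the latch works by itself and need not be touched). A white round pad rides on its centre. Not the square kitchen scale with the round steel platter, which stands elsewhere on the table. Origin at the centre of its underside, z up.
- pad_top (a point): Centre of the pad's upper face, on the stage's axis: 60 mm above the table when the pad is up, about 47 mm when latched down; it moves with the pad. The pad is white, 86 mm in diameter, with a raised edge 4 mm high and 4 mm wide, so that the mould base has 9 mm play all round inside it.
- pad (a joint): How far the pad is pressed down, in m: 0 up, at rest near 0.013 when latched, 0.017 at its lower stop. The spring pushes up with 5 N at the top and 11 N at the bottom; the latch adds some 2 to 3 N near 10 mm and catches by itself once the pad has gone 14 mm down; push to 15 or 16 mm (13 to 15 N) to be sure, then let go and the pad rises back to about 13 mm. The parts' own weight does not press it down far enough.
There are look-alikes about, which are no part of the job. What is shaped like the plug but orange is not meant. What is shaped like the collar but red is not meant.

How it is judged (in metres and radians):
On the way, in this order (a step that is already met when the one before it is completed fails the run):
1. the mould base sits on the pad, the pad is latched down, and the hand has let go of the base (horizontal distance between mould_base and pad_top below 0.011 m and z of mould_base in the frame of pad_top between -0.0035 and 0.0035 m and angle between mould_base's own z axis and vertical below 0.1 rad and value of joint pad above 0.0115 m and contact force between the fingers and mould_base below 0.3 N), for 0.3 s.
2. the hoop stands on the mould base around its boss (horizontal distance between mould_base and pad_top below 0.011 m and z of mould_base in the frame of pad_top between -0.0035 and 0.0035 m and angle between each of mould_base, hoop's own z axis and vertical below 0.1 rad and value of joint pad above 0.0115 m and horizontal distance between hoop and mould_base below 0.007 m and z of hoop in the frame of mould_base between 0.0065 and 0.0135 m), for 0.2 s.
3. the plug stands in the hoop on the boss (all of step 2 and horizontal distance between plug and mould_base below 0.008 m and z of plug in the frame of mould_base between 0.0225 and 0.0295 m and angle between plug's own z axis and vertical below 0.1 rad), for 0.2 s.
4. the collar lies on the hoop around the knob (all of step 3 and horizontal distance between collar and hoop below 0.012 m and z of collar in the frame of hoop between 0.0365 and 0.0435 m and angle between collar's own z axis and vertical below 0.1 rad), for 0.2 s.
At the end, for the whole second after the job is handed in: Pad down over 11.5 mm; base within 11 mm of the pad centre, hoop within 7 mm and plug within 8 mm of the base axis, collar within 12 mm of the hoop axis; each within 3.5 mm of its seated height, upright within 0.1 rad and at rest (under 0.02 m/s) (all of step 4 and linear speed of each of mould_base, hoop, plug, collar below 0.02 m/s); the robot touches nothing.
It also fails if it takes over 120 s, if anything falls off the work surface, if the arm or the gripper's body presses on something with over 40 N, if the wrist force passes 120 N, or if a joint passes its speed limit or range.

## Working session

There is one attempt and no reset: what is moved stays moved. The work goes in short steps, each a Python script; the robot and the scene stay as the last script left them, time stands still between calls to the robot, and variables do not carry over. Pictures are saved under pics/ and viewed, and the job is handed in when it is done.

```bash
ls; mkdir -p pics
python3 - <<'E'
from plant import ctrl,sensors,optics
import cv2,numpy as np
for n in ["scene","top"]:
    im,d=optics.grab_frame(n); cv2.imwrite(f"pics/{n}0.png",im[:,:,::-1]); np.savez(f"{n}0.npz",im=im,d=d)
    p=optics.camera_params(n); print(n,p)
s=sensors.read_state(); print(s['t'],s['grip_width'],s['eef_rot'],ctrl.tcp_to_tips)
print(optics.camera_params("wrist"))
E
```

```text
pics
scene {'mtx': array([[406.8309325 ,   0.        , 287.20610681],
       [  0.        , 406.8309325 , 213.20872187],
       [  0.        ,   0.        ,   1.        ]]), 'k1': -0.1013863991045644, 'R': array([[-0.04975632,  0.99869153,  0.01181232],
       [ 0.64134157,  0.04101457, -0.76615847],
       [-0.76564045, -0.0305455 , -0.64254313]]), 't': array([  35.74881086, -265.74318002, 1121.72411747])}
top {'mtx': array([[464.90314516,   0.        , 282.95430042],
       [  0.        , 464.90314516, 200.21421517],
       [  0.        ,   0.        ,   1.        ]]), 'k1': -0.15033090305158875, 'R': array([[ 0.0275975 , -0.99959766, -0.00655001],
       [-0.99153702, -0.02654223, -0.12708209],
       [ 0.1268571 ,  0.01000172, -0.99187058]]), 't': array([-16.26327736, 507.37446986, 851.1848529 ])}
0.1 85.44965125028018 [[-9.46103471e-01  3.23863126e-01 -9.47185393e-04]
 [ 3.23864367e-01  9.46101762e-01 -1.82433529e-03]
 [ 3.05298841e-04 -2.03276955e-03 -9.99997887e-01]] 25.0
{'mtx': array([[361.75086243,   0.        , 277.61672648],
       [  0.        , 361.75086243, 217.18952965],
       [  0.        ,   0.        ,   1.        ]]), 'k1': -0.007227809538939574, 'T_tool_cam': array([[-1.43959995e-03, -9.45732937e-01, -3.24941748e-01,
         8.44129858e+01],
       [ 9.99998952e-01, -1.31219079e-03, -6.11236908e-04,
        -2.57916760e-01],
       [ 1.51681306e-04, -3.24942287e-01,  9.45733835e-01,
        -1.17073349e+02],
       [ 0.00000000e+00,  0.00000000e+00,  0.00000000e+00,
         1.00000000e+00]])}
```

View pics/scene0.png

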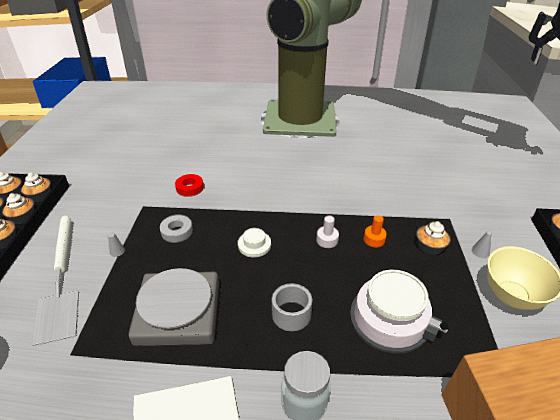

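View pics/top0.png

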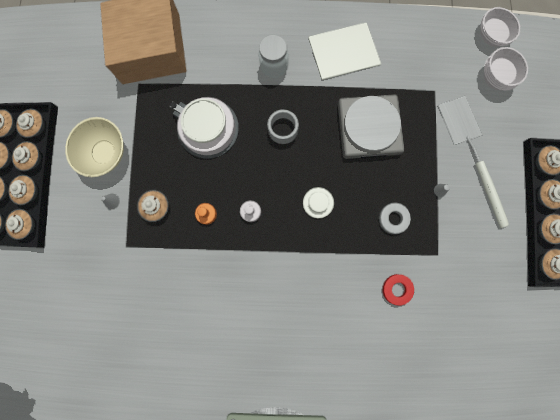

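The scene holds these candidates (pixels in the top picture):
- **Base:** white boss and flange at (318,203). The whitish tart on a dark cup at (152,206) is not it.
- **Hoop:** (283,126).
- **Plug:** aluminium one at (250,211). The orange one at (205,213) is a decoy.
- **Collar:** grey one at (396,218). The red one at (399,290) is a decoy.
- **Stage:** round, with a white pad, at (205,122). The square scale at (371,125) is a decoy.

Next I compute their positions and check the choice in a close crop.

```bash
cat > h.py <<'E'
import cv2,numpy as np
def cloud(d,p,T=None):
    h,w=d.shape; v,u=np.mgrid[:h,:w]; M=p['mtx']
    xd=(u-M[0,2])/M[0,0]; yd=(v-M[1,2])/M[1,1]; rd=np.hypot(xd,yd); r=rd.copy()
    for _ in range(20): r=rd/(1+p['k1']*r*r)
    f=np.where(rd>0,r/np.maximum(rd,1e-9),1)
    C=np.stack([xd*f*d,yd*f*d,d],-1)
    if T is not None: W=C@T[:3,:3].T+T[:3,3]
    else: W=(C-p['t'])@p['R']
    W[d<=0]=np.nan
    return W
def circ(P):
    c,r=cv2.minEnclosingCircle(P[:,:2].astype(np.float32)); return np.round(c,1),round(r,1)
E
python3 - <<'E'
from plant import optics
from h import *
f=np.load("top0.npz"); p=optics.camera_params("top"); W=cloud(f['d'],p)
def near(u,v,r):
    vv,uu=np.mgrid[:420,:560]; return W[(np.hypot(uu-u,vv-v)<r)]
print("table z",np.nanmedian(near(240,300,20)[:,2]),np.nanmedian(near(320,160,10)[:,2]))
for n,u,v,r in [("base",318,203,22),("hoop",283,126,22),("plug",250,211,18),("collar",396,218,22),("stage",205,122,45)]:
    P=near(u,v,r); P=P[np.isfinite(P[:,2])]
    hist=np.histogram(P[:,2],bins=np.arange(-6,90,4)); print(n,[(int(a),int(c)) for a,c in zip(hist[1],hist[0]) if c>5])
    for lo,hi in dict(base=[(6,14),(22,31)],hoop=[(36,45)],plug=[(16,25),(48,60)],collar=[(14,23)],stage=[(30,42),(56,70),(61.5,70)])[n]:
        Q=P[(P[:,2]>lo)&(P[:,2]<hi)]; print(lo,hi,len(Q),circ(Q),Q.mean(0).round(1))
a=cv2.resize(f['im'][:,:,::-1][90:240,140:420],None,fx=2.8,fy=2.8,interpolation=cv2.INTER_CUBIC); cv2.imwrite("pics/crop1.png",a)
E
```

```text
table z -1.0893769809782123 0.23521911383366273
base [(-6, 52), (-2, 635), (2, 105), (6, 266), (10, 110), (18, 12), (22, 223), (26, 102)]
6 14 376 (array([507.7, -69.9]), 29.9) [506.6 -68.7   9.2]
22 31 325 (array([507.6, -69.6]), 19.7) [507.5 -69.8  25.3]
hoop [(-6, 66), (-2, 775), (2, 178), (6, 28), (10, 30), (14, 31), (18, 29), (22, 37), (26, 22), (30, 32), (34, 101), (38, 173), (42, 6)]
36 45 262 (array([656. ,   3.2]), 30.5) [655.3   2.1  39. ]
plug [(-6, 71), (-2, 546), (2, 64), (14, 71), (18, 155), (50, 55), (54, 14)]
16 25 222 (array([486.9,  61.3]), 19.6) [485.9  59.8  19. ]
48 60 70 (array([487.1,  61.2]), 8.7) [486.8  61.6  52.7]
collar [(-6, 51), (-2, 715), (2, 152), (6, 16), (10, 29), (14, 368), (18, 176)]
14 23 545 (array([ 480.6, -220.6]), 29.6) [ 481.1 -220.4   17.3]
stage [(-6, 319), (-2, 2549), (2, 613), (6, 124), (10, 26), (14, 24), (18, 30), (22, 38), (26, 77), (30, 297), (34, 643), (38, 25), (50, 9), (54, 308), (58, 1006), (62, 229)]
30 42 965 (array([660.8, 165.4]), 69.5) [643.1 150.4  34.7]
56 70 1508 (array([653.7, 153.7]), 42.9) [653.6 153.7  59.8]
61.5 70 295 (array([653.8, 153.9]), 42.8) [653.6 152.7  63.1]
```

View pics/crop1.png

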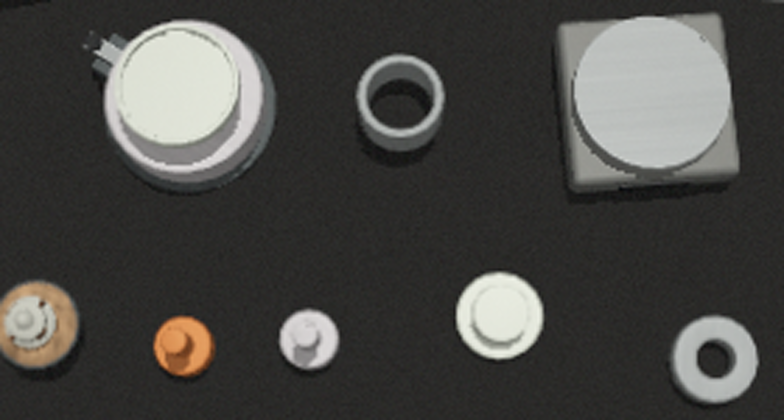

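The crop shows the white base right of centre, the grey plug beside the orange one, the tall hoop at top centre, the grey collar at lower right and the round white pad at top left. All match the description. Next I pick the base by its boss.

```bash
cat >> h.py <<'E'
R0=np.array([[-1,0,0],[0,1,0],[0,0,-1.]])
E
python3 - <<'E'
from plant import ctrl,sensors,optics
from h import *
def st(m):
    s=sensors.read_state(); print(m,round(s['t'],2),s['eef_pos'].round(1) if hasattr(s['eef_pos'],'round') else s['eef_pos'],np.round(s['force'],1),round(s['grip_width'],1))
x,y=507.6,-69.8
ctrl.move_ptp([x,y,150],R0); ctrl.gripper_to(52); st("above")
ctrl.move_l([x,y,60],vel=150)
hit=ctrl.move_l([x,y,28],vel=25,threshold=4); st(hit)
s=sensors.read_state(); im,d=optics.grab_frame("wrist"); cv2.imwrite("pics/w1.png",im[:,:,::-1])
E
```

```text
above 3.02 [507.6 -69.6 150. ] [ 0.7  0.1 -0.3] 52.0
True 4.8 [507.4 -69.7  31.6] [-0.1  0.9  4.6] 52.0
```

View pics/w1.png

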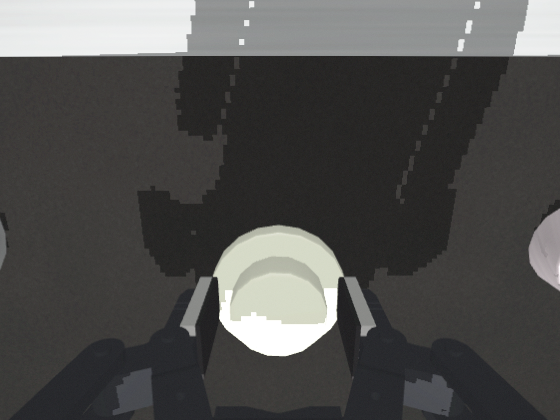

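The wrist picture shows the boss (280,295) centred between the two pads, with the fingertips touching the flange at a TCP height of 31.6.

```bash
cat >> h.py <<'E'
def st(m):
    from plant import sensors
    s=sensors.read_state(); print(m,round(s['t'],2),np.round(s['eef_pos'],1),np.round(s['force'],1),round(s['grip_width'],1)); return s
E
python3 - <<'E'
from plant import ctrl,sensors,optics
from h import *
x,y=507.6,-69.8
ctrl.move_l([x,y,34.8],vel=50)
ctrl.gripper_to(36,force=70); st("grip")
ctrl.move_l([x,y,150],vel=120); s=st("lift")
im,d=optics.grab_frame("wrist"); cv2.imwrite("pics/w2.png",im[:,:,::-1])
ctrl.move_l([653.7,153.7,150],vel=200)
st("over")
hit=ctrl.move_l([653.7,153.7,88],vel=25,threshold=3); st(hit)
im,d=optics.grab_frame("top"); cv2.imwrite("pics/t2.png",cv2.resize(im[60:200,120:320,::-1],None,fx=4,fy=4))
im,d=optics.grab_frame("scene"); cv2.imwrite("pics/s2.png",cv2.resize(im[220:380,320:480,::-1],None,fx=3.5,fy=3.5))
E
```

```text
grip 5.38 [507.5 -69.7  35.1] [-1.4  0.9  5.2] 37.6
lift 6.49 [506.8 -69.6 149. ] [ 0.6  0.2 -2.6] 37.5
over 8.03 [653.2 153.  149.8] [-0.1  0.2 -1.6] 37.3
True 9.98 [653.6 153.7  93.9] [ 1.7 -0.   2.5] 37.7
```

View pics/w2.png

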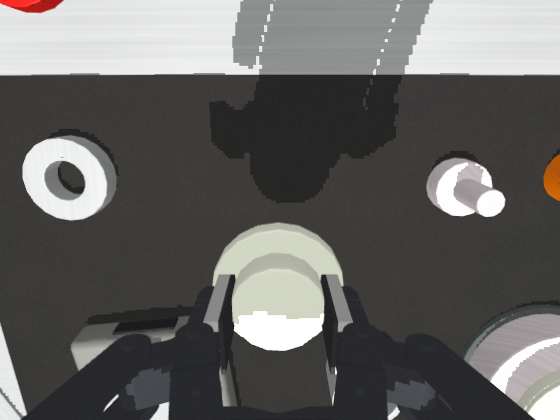

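View pics/s2.png

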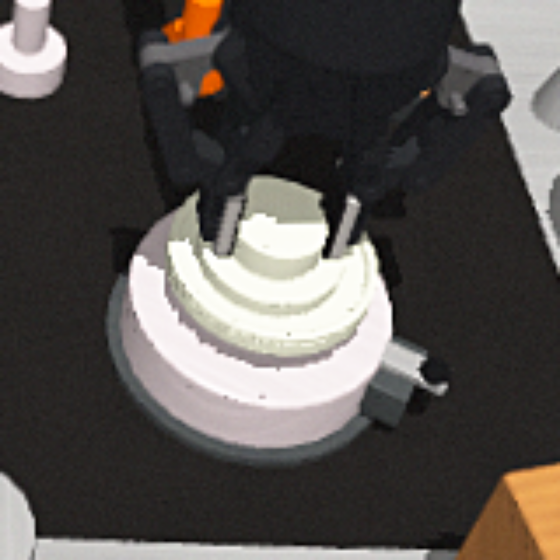

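The base is level on the pad inside the raised edge, with the boss held. Now I push it straight down.

Run:
```python
from plant import ctrl,sensors,optics
from h import *
x,y=653.7,153.7
for z in (88,84,82,80,79,78.4):
    ctrl.move_l([x,y,z],vel=15); s=st(z)
    if s['force'][2]>17: break
ctrl.hold(0.2); st("hold")
ctrl.move_l([x,y,81.5],vel=15); st("up")
```

```text
88 10.54 [653.8 153.7  90.1] [-4.4 -1.7 10.8] 37.5
84 10.96 [653.8 153.7  85. ] [-0.9 -0.6  6.6] 37.4
82 11.24 [653.8 153.7  82.8] [-1.  -0.7  6.1] 37.5
80 11.53 [653.8 153.7  81.2] [-1.5 -0.9  7.6] 37.4
79 11.78 [653.8 153.7  80.3] [-1.7 -0.6  8.7] 37.5
78.4 12.03 [653.8 153.7  79.8] [-2.4 -0.7  8.6] 37.4
hold 12.22 [653.8 153.7  79.8] [-1.8 -1.1  7.8] 37.6
up 12.58 [653.6 153.7  81.8] [-1.5 -0.3  5. ] 37.3
```

Run:
```python
from plant import ctrl,sensors,optics
from h import *
x,y=653.7,153.7
for z in (79,78,77.2,76.4,75.8,75.2,74.6,74):
    ctrl.move_l([x,y,z],vel=15); ctrl.hold(.1); s=st(z)
    if s['force'][2]>13.5: break
ctrl.move_l([x,y,80],vel=15); ctrl.hold(.1); st("up")
ctrl.move_l([x,y,82],vel=15); ctrl.hold(.1); st("up")
im,d=optics.grab_frame("scene"); cv2.imwrite("pics/s3.png",cv2.resize(im[220:380,320:480,::-1],None,fx=3.5,fy=3.5))
f=d; W=cloud(d,optics.camera_params("scene"))
print(W[290:325:3,398,2].round(1))
```

```text
79 13.0 [653.6 153.7  79.9] [-1.8 -0.6  9.2] 37.3
78 13.35 [653.6 153.7  79. ] [-2.4 -0.2  8.8] 37.7
77.2 13.7 [653.7 153.7  78.3] [-1.8 -1.1  9.4] 37.6
76.4 14.05 [653.7 153.7  78.1] [-3.7 -1.  11.3] 37.7
75.8 14.4 [653.7 153.7  78.1] [-5.5 -0.9 12.9] 37.6
75.2 14.75 [653.7 153.7  78. ] [-6.8 -1.7 15.5] 37.4
up 15.32 [653.7 153.7  80.9] [-2.1 -0.3  8.1] 37.3
up 15.7 [653.5 153.7  81.8] [-1.3  0.2  3.5] 37.1
[72.6 71.5 70.3 70.4 63.7 54.8 55.8 55.3 48.7 44.8 49.7 47.5]
```

View pics/s3.png

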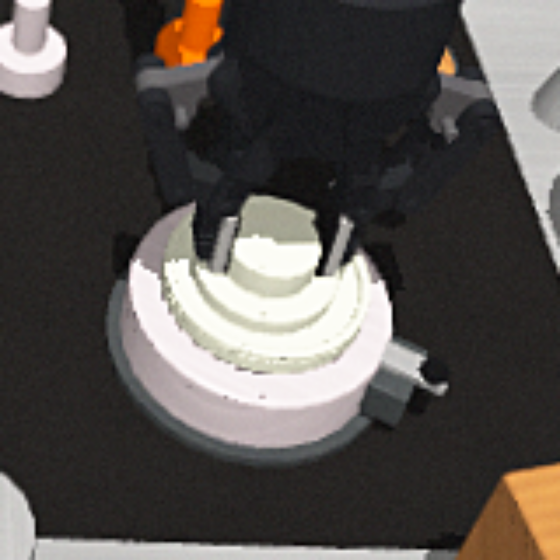

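At 78.1 it reached the lower stop, so the latch should have caught. I release and check.

Run:
```python
from plant import ctrl,sensors,optics
from h import *
x,y=653.7,153.7
ctrl.gripper_to(54); st("open")
ctrl.move_l([x,y,180],vel=120)
ctrl.move_ptp([480,0,250],R0)
im,d=optics.grab_frame("top"); W=cloud(d,optics.camera_params("top"))
c=W[80:170,160:255].reshape(-1,3)
h=np.histogram(c[:,2],bins=np.arange(28,90,3));print([(int(a),int(b)) for a,b in zip(h[1],h[0]) if b])
for n,lo,hi in [("boss",68,80),("flange",54,61)]:
    Q=c[(c[:,2]>lo)&(c[:,2]<hi)]; print(n,circ(Q),Q.mean(0))
Q=c[(c[:,2]>44)&(c[:,2]<80)&(np.hypot(c[:,0]-653.7,c[:,1]-153.7)<48)];print("pad",circ(Q))
c=W[100:155,255:310].reshape(-1,3);Q=c[(c[:,2]>36)&(c[:,2]<45)]; print("hoop",circ(Q))
cv2.imwrite("pics/t4.png",cv2.resize(im[60:240,120:420,::-1],None,fx=2.6,fy=2.6))
st("end")
```

```text
open 16.06 [653.1 153.6  81.1] [ 0.8 -0.  -0.8] 53.8
[(28, 37), (31, 133), (34, 217), (37, 51), (40, 10), (43, 99), (46, 123), (49, 81), (52, 42), (55, 77), (58, 3), (64, 1), (67, 12), (70, 97), (73, 24), (76, 1)]
boss (array([654.3, 156.3]), 18.5) [656.01827518 162.45737006  71.83187344]
flange (array([655.9, 159.1]), 27.8) [652.89631009 171.36396222  56.1969589 ]
pad (array([656. , 161.4]), 40.8)
hoop (array([0., 0.]), 0.0)
end 18.03 [4.807e+02 4.000e-01 2.497e+02] [ 1.7 -0.1 -0.4] 54.3
```

View pics/t4.png

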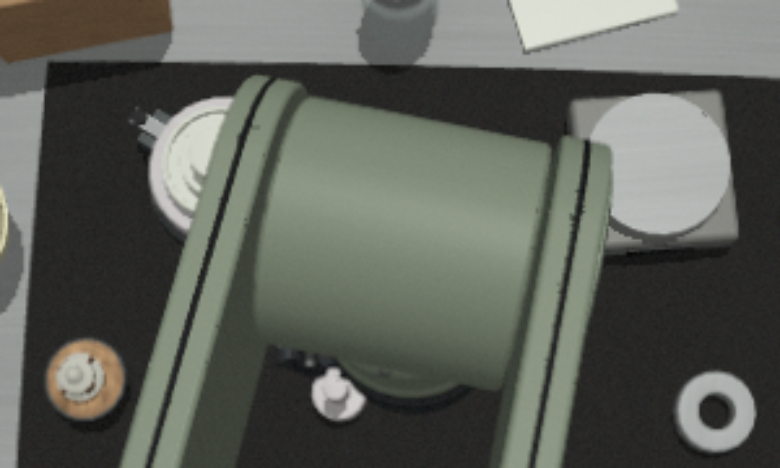

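The arm blocks the view, but the boss top at about 73 mm means the pad is latched. I move aside and measure again.

Run:
```python
from plant import ctrl,sensors,optics
from h import *
ctrl.move_ptp([420,-330,250],R0)
im,d=optics.grab_frame("top"); W=cloud(d,optics.camera_params("top"))
c=W[80:170,160:255].reshape(-1,3)
for n,lo,hi in [("boss",68,80),("flange",54,61)]:
    Q=c[(c[:,2]>lo)&(c[:,2]<hi)]; print(n,circ(Q),np.median(Q,0))
Q=c[(c[:,2]>41)&(c[:,2]<54)&(np.hypot(c[:,0]-653.7,c[:,1]-153.7)<48)];print("pad",circ(Q),np.median(Q,0))
c=W[100:155,255:310].reshape(-1,3);Q=c[(c[:,2]>36)&(c[:,2]<45)]; print("hoop",circ(Q))
cv2.imwrite("pics/t5.png",cv2.resize(im[60:240,120:420,::-1],None,fx=2.6,fy=2.6))
st("end")
```

```text
boss (array([654.1, 152.7]), 20.0) [653.79302931 152.64990524  71.83683736]
flange (array([653.8, 152.1]), 29.8) [645.52228612 145.99581488  56.25514689]
pad (array([653.7, 153.8]), 43.3) [646.38287874 152.3881547   47.28504936]
hoop (array([655.5,   4.1]), 30.4)
end 19.35 [ 420.7 -328.7  249.8] [0.1 0.4 0.6] 53.7
```

View pics/t5.png

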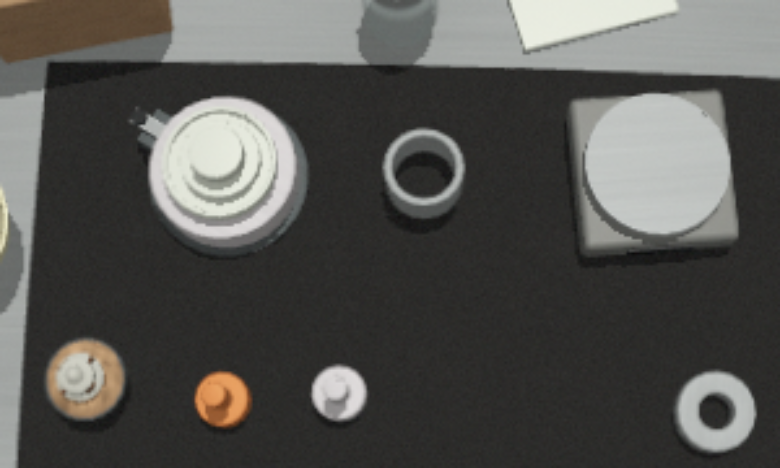

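The base is seated on the latched pad: boss at (218,152) in the crop, height about 72–73 mm. Next is the hoop.

Run:
```python
from plant import ctrl,sensors,optics
from h import *
x,y=655.8,4.2
ctrl.gripper_to(76)
ctrl.move_ptp([x,y,170],R0)
ctrl.move_l([x,y,75],vel=150)
print(ctrl.move_l([x,y,38],vel=40,threshold=6)); st("down")
ctrl.gripper_to(54,force=50); st("grip")
s=st("")
ctrl.move_l([x,y,180],vel=120); st("lift")
X,Y=654.0,153.6
ctrl.move_l([X,Y,180],vel=150)
im,d=optics.grab_frame("wrist"); cv2.imwrite("pics/w6.png",im[:,:,::-1])
ctrl.move_l([X,Y,125],vel=80); 
im,d=optics.grab_frame("scene"); cv2.imwrite("pics/s6.png",cv2.resize(im[200:380,300:500,::-1],None,fx=3,fy=3))
st("over")
```

```text
False
down 23.1 [656.1   4.2  38.4] [-0.  -0.4 -0. ] 75.9
grip 23.4 [656.7   4.   39.2] [0.3 0.2 3.8] 59.4
 23.4 [656.7   4.   39.2] [0.3 0.2 3.8] 59.4
lift 24.73 [655.    4.3 178.6] [ 0.4 -0.2 -2.7] 59.0
over 26.82 [654.7 153.7 125.8] [ 0.3 -0.3 -2.1] 59.0
```

View pics/w6.png

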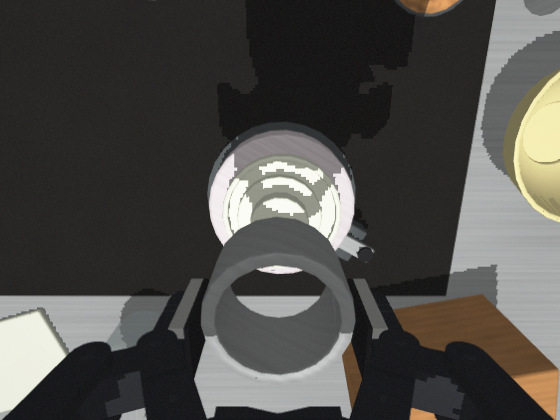

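View pics/s6.png

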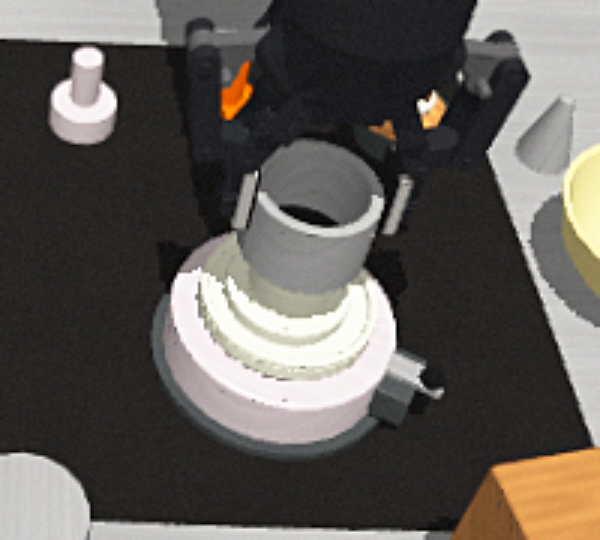

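The hoop is held level above the boss, with its rim at (280,300) in the wrist view. I lower it with a force guard.

Run:
```python
from plant import ctrl,sensors,optics
from h import *
X,Y=654.0,153.6
print(ctrl.move_l([X,Y,93.5],vel=20,threshold=2.5)); s=st("down")
```

```text
True
down 28.13 [653.8 153.6  95.7] [0.2 1.  3.9] 59.0
```

Contact came at 95.7 as expected, so the hoop is down on the flange. I release and look.

Run:
```python
from plant import ctrl,sensors,optics
from h import *
X,Y=654.0,153.6
ctrl.gripper_to(72); st("open")
ctrl.move_l([X,Y,190],vel=120)
ctrl.move_ptp([420,-330,250],R0)
im,d=optics.grab_frame("top"); W=cloud(d,optics.camera_params("top"))
c=W[70:170,160:255].reshape(-1,3)
Q=c[(c[:,2]>92)&(c[:,2]<103)]; print("hoop",circ(Q),np.median(Q,0))
Q=c[(c[:,2]>66)&(c[:,2]<79)&(np.hypot(c[:,0]-654,c[:,1]-153)<24)]; print("boss",circ(Q),np.median(Q,0))
Q=c[(c[:,2]>41)&(c[:,2]<54)&(np.hypot(c[:,0]-653.7,c[:,1]-153.7)<48)];print("pad",np.median(Q,0))
c=W[190:235,232:270].reshape(-1,3)
Q=c[(c[:,2]>16)&(c[:,2]<60)]; print("plug",circ(Q)); Q=c[(c[:,2]>48)&(c[:,2]<60)]; print("knob",circ(Q))
cv2.imwrite("pics/t7.png",cv2.resize(im[60:240,120:420,::-1],None,fx=2.6,fy=2.6))
st("end")
```

```text
open 28.42 [651.8 153.3  93. ] [0.1 0.3 0.8] 71.8
hoop (array([652.5, 152.7]), 30.0) [650.79946123 152.26881199  95.54476056]
boss (array([657.8, 153.5]), 21.8) [657.50014901 154.02409934  71.87887128]
pad [633.87184064 139.55644742  47.0800135 ]
plug (array([487. ,  61.1]), 19.5)
knob (array([487.2,  61.2]), 8.8)
end 31.37 [ 420.6 -329.3  249.9] [-0.6 -0.1  0.4] 72.0
```

View pics/t7.png

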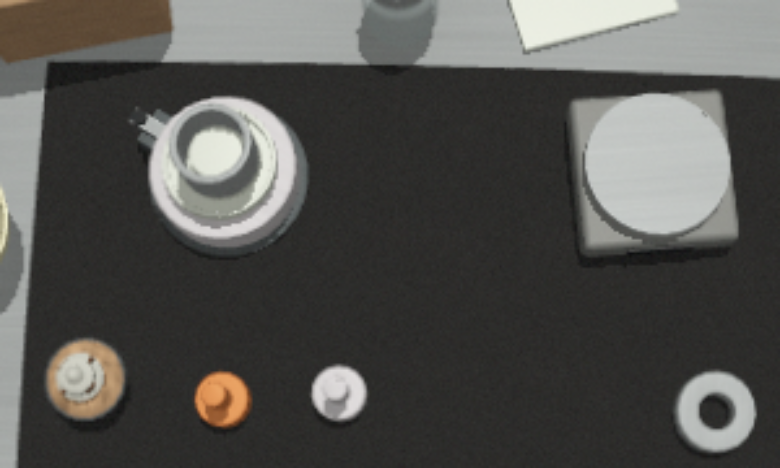

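The hoop stands level around the boss, with its rim at about 97 mm and its centre within about 1.5 mm of the base. Next is the grey plug.

Run:
```python
from plant import ctrl,sensors,optics
from h import *
x,y=487.1,62.1
ctrl.gripper_to(36)
ctrl.move_ptp([x,y,150],R0)
ctrl.move_l([x,y,85],vel=150); ctrl.hold(.2)
print(ctrl.move_l([x,y,53],vel=40,threshold=5)); st("down"); ctrl.hold(.2)
ctrl.gripper_to(12,force=50); st("grip")
ctrl.move_l([x,y,190],vel=120); st("lift")
X,Y=652.7,153.6
ctrl.move_l([X,Y,190],vel=150); ctrl.hold(.3)
im,d=optics.grab_frame("wrist"); cv2.imwrite("pics/w8.png",im[:,:,::-1])
im,d=optics.grab_frame("scene"); cv2.imwrite("pics/s8.png",cv2.resize(im[180:380,300:500,::-1],None,fx=2.9,fy=2.9))
st("over")
```

```text
False
down 35.05 [487.3  62.1  53.2] [-0.1  0.4  0.2] 36.0
grip 35.55 [487.4  62.1  53.4] [ 0.4 -0.1  2.8] 16.4
lift 36.84 [486.3  62.1 189. ] [ 0.1  0.1 -1.2] 16.2
over 38.65 [652.6 153.5 190.2] [-0.1  0.7 -1. ] 16.5
```

View pics/w8.png

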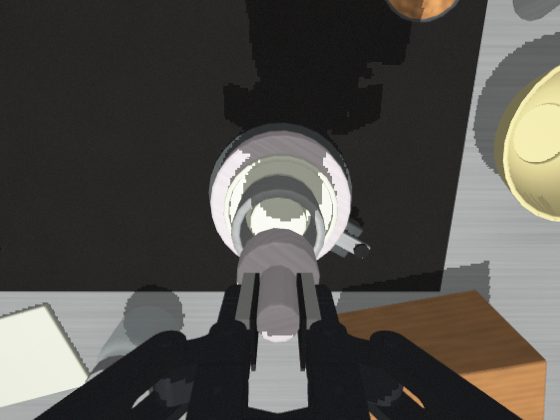

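View pics/s8.png

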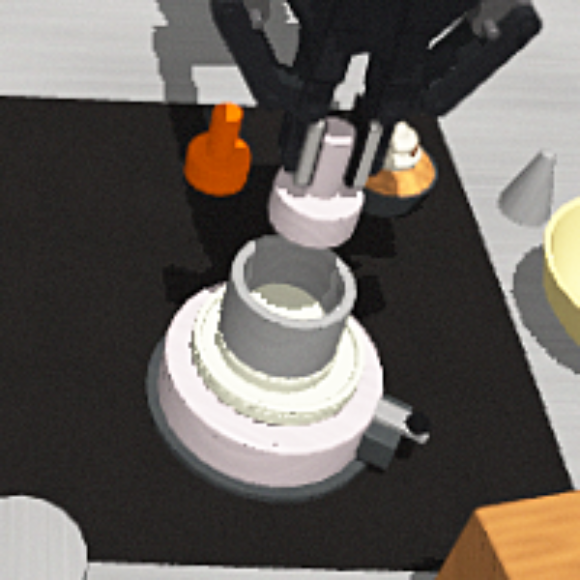

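The plug is held by its knob and hangs upright over the hoop, with its body at (278,255) in the wrist view. I lower it with a force guard.

Run:
```python
from plant import ctrl,sensors,optics
from h import *
X,Y=652.7,153.6
ctrl.move_l([X,Y,160],vel=80); ctrl.hold(.1)
hit=ctrl.move_l([X,Y,124],vel=20,threshold=2.5); s=st(hit)
if s['eef_pos'][2]<129:
    ctrl.gripper_to(34); st("open")
    ctrl.move_l([X,Y,200],vel=120)
    ctrl.move_ptp([420,-330,250],R0)
    im,d=optics.grab_frame("top"); W=cloud(d,optics.camera_params("top"))
    c=W[60:170,160:255].reshape(-1,3)
    for n,lo,hi in [("hoop",94.5,103),("knob",120,135),("body",86,94)]:
        Q=c[(c[:,2]>lo)&(c[:,2]<hi)&(np.hypot(c[:,0]-653,c[:,1]-153)<40)]; print(n,len(Q),circ(Q),np.median(Q,0))
    Q=c[(c[:,2]>41)&(c[:,2]<54)&(np.hypot(c[:,0]-653.7,c[:,1]-153.7)<48)];print("pad",np.median(Q,0))
    c=W[195:242,372:420].reshape(-1,3); Q=c[(c[:,2]>13)&(c[:,2]<24)]; print("collar",circ(Q))
    cv2.imwrite("pics/t9.png",cv2.resize(im[60:240,120:420,::-1],None,fx=2.6,fy=2.6))
im,d=optics.grab_frame("scene"); cv2.imwrite("pics/s9.png",cv2.resize(im[180:380,300:500,::-1],None,fx=2.9,fy=2.9))
st("end")
```

```text
True 40.82 [652.6 153.6 125.8] [-0.6 -1.3  3.2] 16.4
open 41.13 [650.7 153.4 123.2] [1.2 0.1 0.8] 34.2
hoop 229 (array([653. , 152.3]), 29.5) [651.55398431 152.91466243  96.18256112]
knob 80 (array([651.6, 152.6]), 8.8) [650.9656513  152.23633223 124.80495373]
body 343 (array([652.2, 152.5]), 30.0) [647.34836795 147.69557485  91.38056325]
pad [633.68961295 139.40254783  47.09553939]
collar (array([ 480.8, -220.5]), 29.5)
end 43.97 [ 420.6 -329.3  249.8] [-0.3  0.1  0.1] 33.8
```

View pics/s9.png

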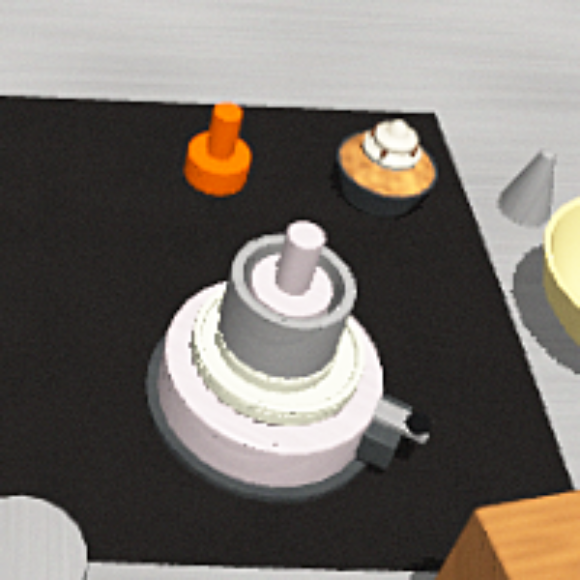

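The plug stands upright in the hoop: knob top at (305,235), height about 126 mm, body below the rim. Last is the grey collar.

Run:
```python
from plant import ctrl,sensors,optics
from h import *
x,y=480.7,-219.7
ctrl.gripper_to(72)
ctrl.move_ptp([x,y,150],R0)
ctrl.move_l([x,y,50],vel=120); ctrl.hold(.2)
print(ctrl.move_l([x,y,26],vel=25,threshold=4)); st("down"); ctrl.hold(.2)
ctrl.gripper_to(54,force=60); st("grip")
ctrl.move_l([x,y,200],vel=120); st("lift")
X,Y=652.0,153.6
ctrl.move_l([X,Y,200],vel=180); ctrl.hold(.3)
im,d=optics.grab_frame("wrist"); cv2.imwrite("pics/w10.png",im[:,:,::-1])
im,d=optics.grab_frame("scene"); cv2.imwrite("pics/s10.png",cv2.resize(im[160:380,300:500,::-1],None,fx=2.7,fy=2.7))
st("over")
```

```text
False
down 47.4 [ 480.9 -219.8   26.2] [ 0.6 -0.9 -1. ] 72.1
grip 47.88 [ 481.2 -220.1   26.8] [-1.   0.1  5.8] 56.7
lift 49.48 [ 480.1 -219.3  199. ] [-0.3 -0.1 -2.1] 56.4
over 52.31 [652.  153.5 200. ] [-0.  -0.1 -3.1] 56.6
```

View pics/w10.png

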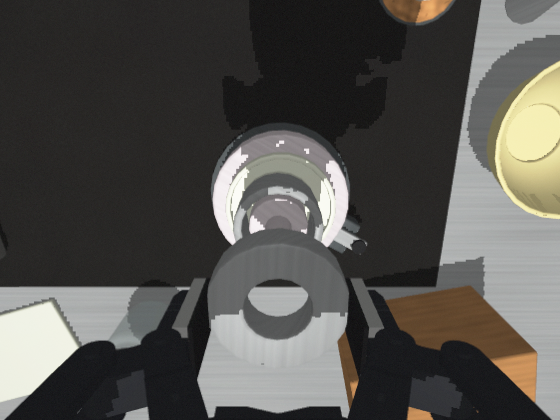

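View pics/s10.png

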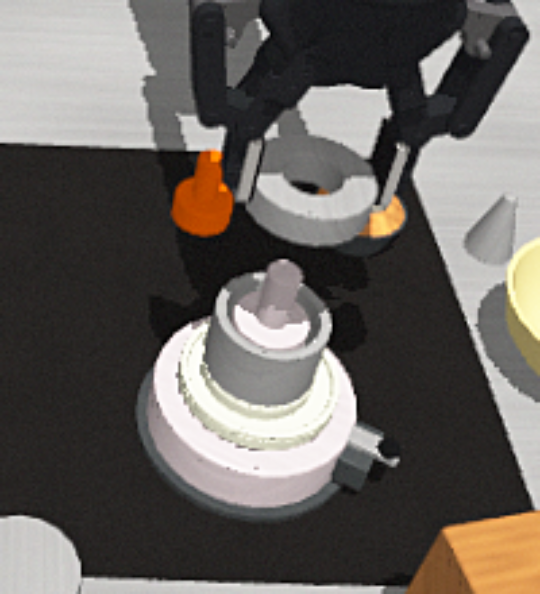

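The collar is held level, with its hole at (280,305) in the wrist view. I lower it with a force guard; contact is expected near 123.

Run:
```python
from plant import ctrl,sensors,optics
from h import *
X,Y=652.0,153.6
ctrl.move_l([X,Y,170],vel=80); ctrl.hold(.1)
hit=ctrl.move_l([X,Y,120.5],vel=20,threshold=2.5); s=st(hit)
im,d=optics.grab_frame("scene"); cv2.imwrite("pics/s11.png",cv2.resize(im[160:380,300:500,::-1],None,fx=2.7,fy=2.7))
```

```text
True 55.02 [651.9 153.6 122.7] [1.3 0.8 1.8] 56.8
```

View pics/s11.png

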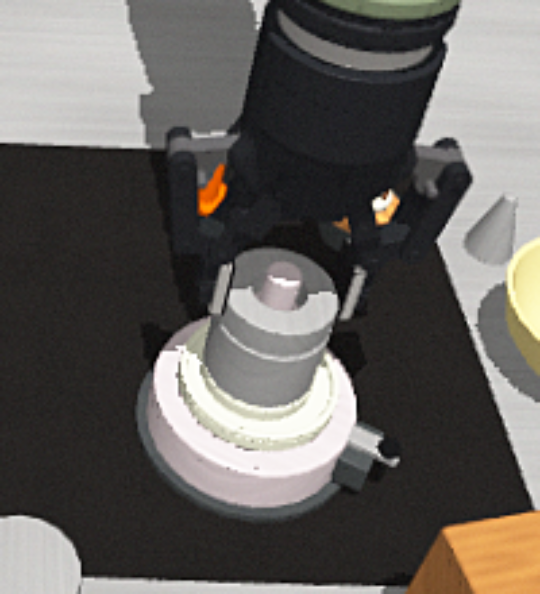

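The collar lies on the rim with the knob through it at (280,285). I release, retreat and check.

Run:
```python
from plant import ctrl,sensors,optics
from h import *
X,Y=652.0,153.6
ctrl.gripper_to(72); st("open")
ctrl.move_l([X,Y,210],vel=100)
ctrl.move_ptp([420,-330,250],R0); ctrl.hold(.5)
im,d=optics.grab_frame("top"); W=cloud(d,optics.camera_params("top"))
c=W[50:170,160:255].reshape(-1,3)
for n,lo,hi in [("collar",109,119),("knob",121,135)]:
    Q=c[(c[:,2]>lo)&(c[:,2]<hi)&(np.hypot(c[:,0]-653,c[:,1]-153)<40)]; print(n,len(Q),circ(Q),np.median(Q,0))
    if n=="collar":
        A=np.c_[Q[:,:2]-[652,152.6],np.ones(len(Q))]; print("plane",np.linalg.lstsq(A,Q[:,2],rcond=None)[0])
Q=c[(c[:,2]>41)&(c[:,2]<54)&(np.hypot(c[:,0]-653.7,c[:,1]-153.7)<48)];print("pad",np.median(Q,0))
cv2.imwrite("pics/t12.png",cv2.resize(im[60:240,120:420,::-1],None,fx=2.6,fy=2.6))
im,d=optics.grab_frame("scene"); cv2.imwrite("pics/s12.png",cv2.resize(im[160:380,300:500,::-1],None,fx=2.7,fy=2.7))
st("end")
```

```text
open 55.38 [649.9 153.4 120.4] [-0.2  0.1 -0.3] 72.1
collar 674 (array([651.7, 152.8]), 30.1) [650.46229063 151.14923989 113.63058792]
plane [2.98561735e-04 2.40945602e-03 1.13596511e+02]
knob 75 (array([651.3, 152.6]), 8.8) [651.08508704 152.48830147 125.5079303 ]
pad [632.78275497 138.03927483  46.97091567]
end 58.96 [ 420. -330.  250.] [-0.1 -0.2 -1.1] 71.9
```

View pics/s12.png

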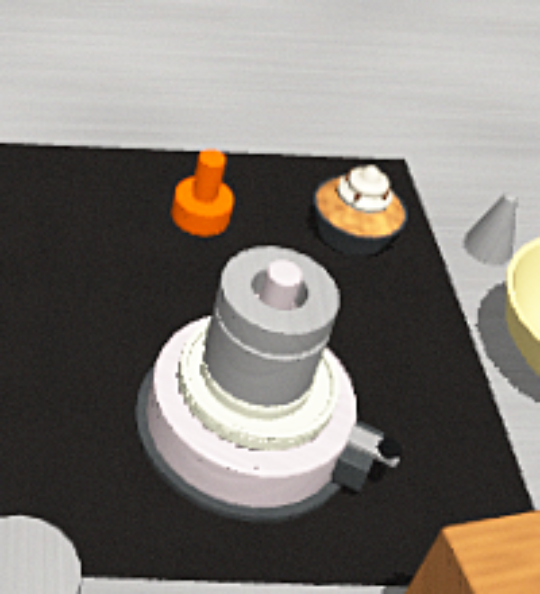

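The stack is complete, level and untouched, with the knob at (285,280) in the middle of the collar. I hand it in.

```bash
python3 -c "
from plant import ctrl
ctrl.finish_job()"
```

```text
the job is handed in; nothing more can be done
```

The tartlet tool is built up on the latched pad and handed in at about 59 s; the hand-in reports no verdict. I pushed the base down to the pad's lower stop so that the latch caught. Then I set on the hoop, plug and collar, each lowered until it touched lightly and then released.

My last camera checks, with the arm clear:

| Check | Measured | Expected |
|---|---|---|
| Pad height | about 47 mm | about 47 mm when latched |
| Collar top | 113.6 mm, level to within 0.003 rad | 115 mm |
| Knob top | 125.5 mm | 127 mm |
| Collar, hoop and plug centres | within about 1.5 mm of each other | – |
| Hoop and plug from base centre | up to about 3 mm, against the base's position measured before the hoop went on | 7 mm for the hoop, 8 mm for the plug |

- **Heights:** the top-camera heights read about 1.5 mm low, which is within the calibration error.
- **First push:** by the tool height it reached only about 15 mm, at less force than expected, so I could not tell whether the latch had caught. I pushed again to the lower stop with about 15 N.
- **Not rechecked:** the base could not be measured again once the hoop covered it, apart from the pad height.

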